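# Mount the seal vise in the bench post holder

### The job

Set up for seal carving: take the small seal vise (the one with a stone clamped between its jaws) out of the wooden rack and feel its stem down into the off-centre bore of the steel bench post holder, past the side spring plunger, until its collar sits fully home on the rim and the plunger has sprung back into the groove. Push steadily and gently, never forcing it, let go of it standing upright, and leave everything else on the desk as it is.

Things in the scene. Friction and masses are not known exactly. Their poses are not given: they have to be found in the camera images.
- vise_center (a point): Seal vise, grip point: on its axis, 28 mm above the collar's underside; z up along the stem. The only fixture in the rack with a square stone between jaws. Dark iron block 48 mm (its x) by 34 mm (its y, flat sides: the width to grip), from 10 to 45 mm above the collar's underside; stone 24 mm square, up to 52 mm; a 14 mm screw knob reaches out to 40 mm on +x.
- vise_seat (a point): Centre of the underside of the vise's collar (round, 32 mm across, 10 mm high), on the axis, 28 mm below vise_center; same axes. Below it the steel stem: 14 mm across, 46 mm long, the last 8 mm tapering to 6 mm across; an annular groove 2 mm deep (7 mm wide at its floor, 11 mm at its mouth) is centred 22 mm below this point.
- holder_top (a point): Centre of the top of the post holder's swivel block, on the swivel axis, level with the flat rim, 60 mm above the desk; z up. CAUTION: the bore is not here: its upright axis stands 10 mm from this point, towards the plunger's knob, a direction that differs each time and is not measured (the stiff swivel is left at any angle): look or feel for it. The vise's collar comes to rest on the rim.
- plunger (a joint): Spring plunger in one side of the swivel block, 22 mm below the rim, in m: 0 = out, domed nose (8 mm radius) 6 mm into the bore; grows to 0.008 as it is pushed outward. Spring 4 N at 0 plus 2 N per mm. The plain stem pushes it to about 0.003-0.005; in the groove it stands at about 0.001-0.003. Pushing the stem past takes roughly 5 to 20 N down, varying with friction.
- holder: The bench post holder: fixed steel base 120 x 100 x 8 mm, origin under its centre, 60 mm below holder_top, same axes. On it the swivel block, 62 mm square, turned any way, top at 60 mm. Bore 16 mm across, upright, 46 mm deep, with a 2 mm 45 degree lead-in (20 mm at the rim). The plunger's black knob reaches 55 mm out from the swivel axis at 38 mm height.
- vise: The seal vise as a whole, loose, 210 to 400 g; origin at vise_seat. At the start it hangs upright in any one of the rack's three sockets, its x roughly along the rack's y, so that the fingers close across the rack.
- rack: Fixed wooden rack 80 mm (x) by 280 mm (y), 70 mm high, origin at the centre of its underside; three 20 mm square sockets, 60 mm deep, at y = -85, 0 and +85 mm, in which three fixtures hang by their collars on the top face.
- anvil: Bystander in the rack: round anvil fixture, 44 mm across with a wooden cap, 31 mm high above the collar's underside (origin there). Leave it.
- vblock: Bystander in the rack: V-block fixture with a 44 x 34 mm base and a V of two plates on it, about 35 mm high above the collar's underside (origin there). Leave it.
- eraser: Bystander: cream eraser 60 x 22 x 26 mm lying near the holder, origin under its centre.
- jar: Bystander: lidded white porcelain seal-paste jar, 64 mm across, 34 mm high, origin under its centre, beside the rack.
- knife: Bystander: carving knife, about 140 mm long, 10 mm thick, lying beyond the holder.
- pen: Bystander: blue pen, 130 mm long, lying beyond the rack.
- stone: Bystander: brown seal stone 26 x 26 x 50 mm standing upright, origin under its centre.

How it is judged:
By the outcome, as a careful person would: the job done as asked, in the order asked, and still so for the second after the job is handed in, with the robot touching nothing.
It also fails if it takes over 72 s, if anything falls off the work surface, if the arm or the gripper's body presses on something with over 40 N, if the wrist force passes 120 N, or if a joint passes its speed limit or range.

### The arm

A 6-joint arm with a two-finger parallel gripper is mounted at the origin on the work surface. World frame = base frame: x ahead of the robot, y to its left, z up, the work surface at z = 0. Lengths are in m, angles in rad, forces in N, time in s.
With the tool pointing down it reaches from about 0.375 to 0.975 m from the base axis. Payload 3.8 kg.
Tool frame: the origin (TCP) lies midway between the tips of the shut fingers; the grasp point (between the pads) lies 19 mm behind it; z points along the fingers, y is the line along which they close (so a half turn about z gives the same grasp; the last joint's range is limited). The gripper opens to 85 mm and grips with 20 to 120 N. Pads are 22 mm wide; open, the fingers measure 114 mm over their backs; the gripper's body (76 mm by 85 mm) begins 54 mm behind the grasp point. The pads swing forward as they close: fully open they stand 13 mm farther back than shut.
Start: joints at [1.24, 0.264, 1.604, -0, 1.274, -0.037], TCP at [0.195, 0.646, 0.231] pointing down, gripper open.
Joint ranges: [-2.63, 2.63], [-0.94, 2.18], [0.31, 2.57], [-1.31, 4.45], [0, 2.66], [-2.55, 2.55]. Speed limits (rad/s): [2.57, 2.57, 3.14, 3.14, 3.14, 3.14].

### API

Orientations are given as a rotation vector (axis times angle).
In Python, from workcell import bot gives the robot as it stands.
- The arm moves only by the tool step_arm, never from a script. Its argument "motion" is a list of rows, each a list of 5 numbers: the finger opening in cm, from 0 to 8.54, then the shift along the tool's x, y, z in cm, then the turn about the tool's z in degrees. In form: [[claw, dx, dy, dz, twist], ...]. A call has 1 to 20 rows; each row is the pose to reach, as a shift and turn from the pose commanded when the call began, along the tool's axes at that moment; what a row does not reach only later rows make up. A row lasts 1/10 s, in which the tool goes at most 50 mm and 8.59 degrees, less where a joint would pass 70% of its speed; a pose out of reach is approached as far as the arm can. A call with a gripper value outside its range is refused whole. The fingers move at their own pace and stop on an object; "force" is the grip in N (left out, the last holds). Time passes only in rows, so rows that repeat a pose let the fingers close. It gives the time, the measured TCP pose, the force, the opening and the grip force at its end, in the units of the state.
- bot.read_state(): the state, without advancing time (a new reading comes with each control period).
- bot.read_camera(name): name is "scene" or "top"; returns (picture, depth): 400x640x3 uint8, red, green, blue; 400x640 float32, m along the optical axis (not along the pixel's ray), 0 where there is no reading.
- bot.calibration(name): a dict with "mtx" (3x3 intrinsics, pixels), "k1" (the pictures are not rectified: a ray, as slopes to the right and down, at radius r is drawn at 1 + k1 r^2 times it, then the intrinsics apply), "origin" and "orientation" of the camera in the world. Camera axes: x right, y up, looking along -z (the intrinsics and any distortion apply to the point x, -y, -z); pixel columns grow to the right and rows downward; lengths in m; the calibration is good to about 2 mm. A picture is of the moment at which its call begins. calibration takes no time and is no camera call.
- bot.finish_job(): hands the job in; it is judged then, once.
The state is a dict: "time": time; "q": joint angles; "joint_vel": joint speeds; "joint_torque": joint torques, N m; "tool_pos": TCP position; "tcp_rot": TCP orientation; "wrist_force": force on the tool from outside, world axes, zero at the start; "torque": the same for the moment, N m; "width": opening from 0.0 (shut) to 1.0 (fully open); "grip_force": force on a finger pad.
Only numpy, scipy, OpenCV 4.12 (cv2) and the standard library are available. Lean on these libraries where they do the work, as an engineer would, in place of code of your own. Each camera call takes 0.05 s, during which the arm holds its last target. There are 200 camera calls.

## Working session

There is one attempt and no reset: what is moved stays moved. The work goes in short steps, Python scripts to look and compute and a tool call to move; the robot and the scene stay as the last step left them, time stands still between calls to the robot, and variables do not carry over. Pictures are saved under pics/ and viewed, at most 10 in all, crops included, and the job is handed in when it is done.

Besides the shell and the picture viewer there is one more tool, called after "Emit:" in YAML: its name, and indented under it one key for each argument. step_arm: Moves the arm, as the interface text tells. Its arguments: {"type":"object","properties":{"motion":{"type":"array","items":{"type":"array","items":{"type":"number"}}},"force":{"type":"number"}},"required":["motion"]}

```bash
mkdir -p pics
cat > h.py <<'E'
import numpy as np, cv2
from scipy.spatial.transform import Rotation as R
from workcell import bot
def cal(n):
    c=bot.calibration(n); o=np.array(c["origin"]); q=np.array(c["orientation"],float)
    Rm=q if q.shape==(3,3) else R.from_rotvec(q).as_matrix()
    return np.array(c["mtx"]),c["k1"],o,Rm
def ray(n,u,v):
    K,k,o,Rm=cal(n); x=(u-K[0,2])/K[0,0]; y=(v-K[1,2])/K[1,1]
    p=cv2.undistortPoints(np.array([[[u,v]]],float),K,np.array([k,0,0,0.]))[0,0]
    return o,Rm@np.array([p[0],-p[1],-1])
def onz(n,u,v,z):
    o,d=ray(n,u,v); return o+d*(z-o[2])/d[2]
def dep(n,u,v,D):
    o,d=ray(n,u,v); return o+d*D[int(v),int(u)]
def tri(a,b):
    (o1,d1),(o2,d2)=a,b
    s=np.linalg.lstsq(np.c_[d1,-d2],o2-o1,rcond=None)[0]
    p,q=o1+s[0]*d1,o2+s[1]*d2
    return (p+q)/2,np.linalg.norm(p-q)
E
python3 - <<'E'
from h import *
for n in("scene","top"):
    p,d=bot.read_camera(n); cv2.imwrite(f"pics/{n}0.png",p[:,:,::-1]); np.save(n+"_d0",d); print(bot.calibration(n))
print(bot.read_state())
E
```

```text
{'mtx': array([[386.54815477,   0.        , 324.40636065],
       [  0.        , 386.54815477, 200.74720758],
       [  0.        ,   0.        ,   1.        ]]), 'k1': 0.02669355355699152, 'origin': array([1.04916752, 0.03084141, 0.79929492]), 'orientation': array([0.41434136, 0.44754214, 1.65005126])}
{'mtx': array([[397.14784424,   0.        , 318.79885207],
       [  0.        , 397.14784424, 195.83786922],
       [  0.        ,   0.        ,   1.        ]]), 'k1': -0.0950126785490049, 'origin': array([ 0.52771994, -0.0057242 ,  1.11619212]), 'orientation': array([ 0.07915932, -0.08294565, -1.57285034])}
{'time': 0.1, 'q': array([ 1.24009527e+00,  2.64708069e-01,  1.60527232e+00,  3.76935273e-05,
        1.27369855e+00, -3.68916027e-02]), 'joint_vel': array([-6.87853387e-04, -1.80783546e-04, -3.06536810e-03,  4.35646896e-05,
       -7.17523129e-04, -2.31649136e-03]), 'joint_torque': array([ 7.59827026e-05, -5.16708863e+01, -3.68590844e+01, -1.27145081e-04,
        6.33326999e-03, -3.90011428e-05]), 'tool_pos': array([0.19524487, 0.64543905, 0.2300473 ]), 'tcp_rot': array([-0.45981258, -3.10733782,  0.00321117]), 'wrist_force': array([-0.09316351,  0.07134226, -1.08045182]), 'torque': array([-0.01499141,  0.06175336, -0.05461199]), 'grip_force': 0.0, 'width': 1.0021679777680819}
```

View pics/scene0.png

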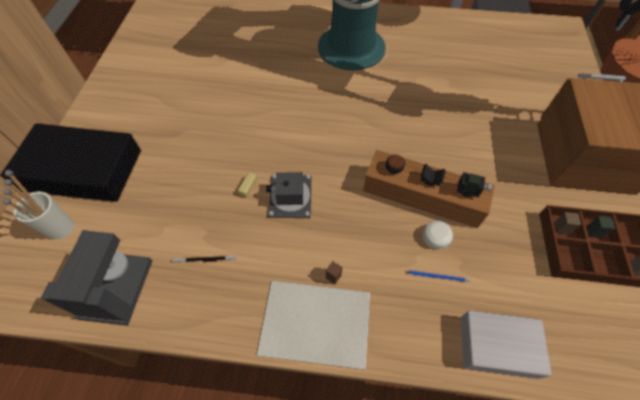

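View pics/top0.png

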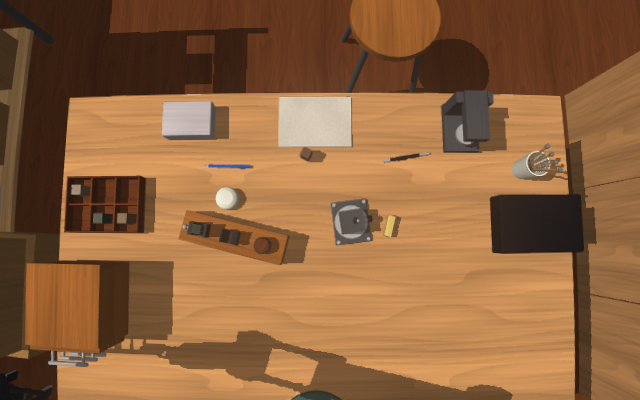

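The vise is the left-end fixture in top (about 197,229), and in scene it is at (470,184) with its knob at (490,186). The holder is at top (352,222) and scene (290,193), with its plunger knob on the right (about 375,215) in top and the left in scene. Next I'll look at enlarged crops.

Run:
```python
import cv2,numpy as np
s=cv2.imread("pics/scene0.png");t=cv2.imread("pics/top0.png")
f=lambda i,x,y:cv2.resize(i[y:y+50,x:x+66],None,fx=6,fy=6,interpolation=cv2.INTER_CUBIC)
c=np.vstack([np.hstack([f(t,170,200),f(t,322,195)]),np.hstack([f(s,440,160),f(s,255,165)])])
cv2.imwrite("pics/crop.png",cv2.convertScaleAbs(c,alpha=1.6,beta=15))
```

```text
(no output)
```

View pics/crop.png

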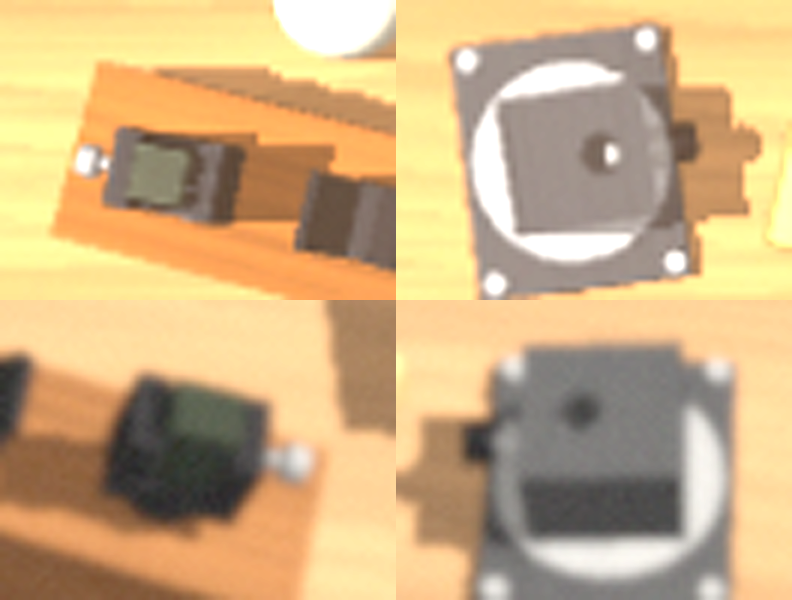

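Crops: the bore shows clearly, at top crop (601,153) → pixel (355.7,220.1) and scene (285.4,182.9). The stone top is at top (195.9,228.6) and scene (474.4,177.9). I'll triangulate both.

Run:
```python
from h import *
np.set_printoptions(precision=4,suppress=True)
T,S=np.load("top_d0.npy"),np.load("scene_d0.npy")
for nm,a,b,z in(("bore",(355.7,220.1),(285.4,182.9),.06),("stone",(195.9,228.6),(474.4,177.9),.122),("knob",(184.4,226.4),(488.6,186.6),.098)):
    print(nm,tri(ray("top",*a),ray("scene",*b)),"onz",onz("top",*a,z),onz("scene",*b,z),"dep",dep("top",*a,T),dep("scene",*b,S))
# rack & block orientation
p=cv2.imread("pics/top0.png");h=cv2.cvtColor(p,cv2.COLOR_BGR2HSV)
# block top: corners from crop
cr=lambda X,Y,x,y:(x+(X+.5)/6-.5,y+(Y+.5)/6-.5)
for nm,c,z in(("rack edge far/near",[(98,62),(52,233)],.07),("blocktop l/r corners top edge",[(118,128),(243,147)],.115),("bot",[(107,206),(232,222)],.115)):
    print(nm,[onz("top",*cr(*q,170,200),z) for q in c])
for nm,c in(("hold block corners",[(500-396,98),(520-396,234),(628-396,80),(648-396,222)]),):
    P=[onz("top",*cr(*q,322,195),.06) for q in c];print(nm,P)
P=[onz("top",*cr(*q,322,195),.01) for q in[(466-396,60),(646-396,38),(675-396,262),(494-396,285)]];print("base screws mean",np.mean(P,0),P)
print("plknob",onz("top",*cr(686-396,142,322,195),.043))
s=(h[:,:,0]<14)&(h[:,:,1]>120)&(h[:,:,2]>60);m=np.zeros(s.shape,np.uint8);m[200:272,172:296]=s[200:272,172:296]
c=max(cv2.findContours(cv2.morphologyEx(m,cv2.MORPH_CLOSE,np.ones((9,9))),0,1)[0],key=cv2.contourArea)
bp=cv2.boxPoints(cv2.minAreaRect(c));print("rack",[onz("top",*q,.07) for q in bp])
```

```text
bore (array([ 0.5719, -0.1073,  0.0605]), np.float64(0.0018823108042864934)) onz [ 0.5718 -0.1064  0.06  ] [ 0.5716 -0.1083  0.06  ] dep [ 0.5737 -0.1108  0.0144] [ 0.5655 -0.1101  0.0504]
stone (array([0.5486, 0.2995, 0.1238]), np.float64(0.00285454700015807)) onz [0.5488 0.3015 0.122 ] [0.5474 0.2987 0.122 ] dep [0.5488 0.3019 0.1208] [0.5479 0.2984 0.1227]
knob (array([0.5545, 0.335 , 0.1061]), np.float64(0.0031078558324118253)) onz [0.5549 0.3394 0.098 ] [0.5489 0.3369 0.098 ] dep [0.5545 0.335  0.111 ] [0.5579 0.3313 0.1107]
rack edge far/near [array([0.5995, 0.3459, 0.07  ]), array([0.5238, 0.3647, 0.07  ])]
blocktop l/r corners top edge [array([0.5684, 0.3214, 0.115 ]), array([0.5604, 0.2674, 0.115 ])]
bot [array([0.5354, 0.3253, 0.115 ]), array([0.5288, 0.2715, 0.115 ])]
hold block corners [array([ 0.5965, -0.0619,  0.06  ]), array([ 0.5362, -0.0703,  0.06  ]), array([ 0.6043, -0.119 ,  0.06  ]), array([ 0.5412, -0.127 ,  0.06  ])]
base screws mean [ 0.5704 -0.097   0.01  ] [array([ 0.6175, -0.0489,  0.01  ]), array([ 0.6275, -0.133 ,  0.01  ]), array([ 0.5233, -0.145 ,  0.01  ]), array([ 0.5132, -0.0611,  0.01  ])]
plknob [ 0.5773 -0.1467  0.043 ]
rack [array([0.5225, 0.3647, 0.07  ]), array([0.6022, 0.3458, 0.07  ]), array([0.532 , 0.0714, 0.07  ]), array([0.4539, 0.0915, 0.07  ])]
```

```bash
cat >> h.py <<'E'
def plan(p,yawy=None):
    s=bot.read_state(); M=R.from_rotvec(s["tcp_rot"]).as_matrix()
    d=M.T@(np.array(p)-s["tool_pos"])*100
    a=np.degrees(np.arctan2(M[1,1],M[0,1]))
    print("t",s["time"],"pos",s["tool_pos"].round(4),"zaxis",M[:,2].round(4),"shift cm",d.round(2),"yang",a.round(2),"twist",None if yawy is None else round(a-yawy,2),"F",s["wrist_force"].round(2),"w",s["width"],"g",s["grip_force"])
E
python3 -c "
from h import *
plan([.5485,.3003,.18],-8.3)"
```

```text
t 0.1 pos [0.1952 0.6454 0.23  ] zaxis [-7.e-04 -2.e-03 -1.e+00] shift cm [-43.81 -22.79   5.05] yang 73.17 twist 81.47 F [-0.09  0.07 -1.08] w 1.0021679777680819 g 0.0
```

Emit:
step_arm:
  motion:
    - [6.5, -4, -2, 0.5, 8]
    - [6.5, -8, -4, 1, 16]
    - [6.5, -12, -6, 1.5, 24]
    - [6.5, -16, -8.5, 2, 32]
    - [6.5, -20, -10.5, 2.5, 40]
    - [6.5, -24, -12.5, 3, 48]
    - [6.5, -28, -14.5, 3.5, 56]
    - [6.5, -32, -16.5, 4, 64]
    - [6.5, -36, -18.7, 4.5, 72]
    - [6.5, -40, -20.8, 5, 80]
    - [6.5, -43.8, -22.8, 5, 81.5]
    - [6.5, -43.8, -22.8, 5, 81.5]
    - [6.5, -43.8, -22.8, 5, 81.5]
  force: 60

```text
time: 1.4
tool_pos: [0.5489, 0.3, 0.1806]
tcp_rot: [-2.379, -2.051, 0.002]
wrist_force: [-0.2, 0.1, -0.4]
width: 0.762
grip_force: 0.0
```

Run:
```python
from h import *
plan([.5485,.3003,.081],-8.3)
p,d=bot.read_camera("top");t=p[185:265,150:260,::-1]
q,d=bot.read_camera("scene");s=q[130:210,420:530,::-1]
cv2.imwrite("pics/a.png",cv2.convertScaleAbs(cv2.resize(np.hstack([t,s]),None,fx=3.5,fy=3.5,interpolation=2),alpha=1.6,beta=15))
```

```text
t 1.4 pos [0.5489 0.3    0.1806] zaxis [-1.4e-03 -2.0e-04 -1.0e+00] shift cm [ 0.03 -0.03  9.96] yang -8.46 twist -0.16 F [-0.2   0.07 -0.39] w 0.7622261793743952 g 0.0
```

View pics/a.png

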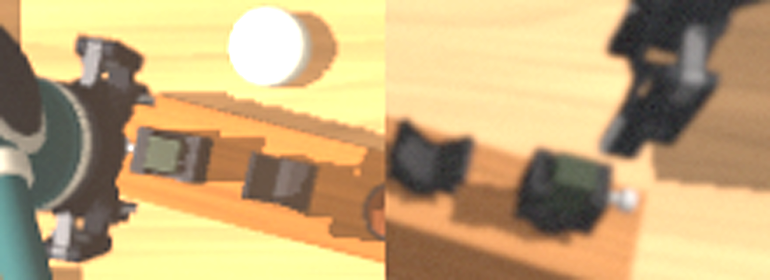

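The gripper straddles the vise's line in both views. In top its offset to the left matches the parallax of its height. Descending.

Emit:
step_arm:
  motion:
    - [6.5, 0, 0, 3, 0]
    - [6.5, 0, 0, 6, 0]
    - [6.5, 0, 0, 8, 0]
    - [6.5, 0, 0, 9.9, 0]
    - [6.5, 0, 0, 9.9, 0]

```text
time: 2.0
tool_pos: [0.5449, 0.3011, 0.0789]
tcp_rot: [-2.373, -2.056, 0.01]
wrist_force: [-0.2, -0.4, -0.3]
width: 0.76
grip_force: 0.0
```

Run:
```python
from h import *
plan([.5485,.3003,.081],-8.3)
p,d=bot.read_camera("top");t=p[185:265,150:260,::-1]
q,d=bot.read_camera("scene");s=q[130:210,420:530,::-1]
cv2.imwrite("pics/b.png",cv2.convertScaleAbs(cv2.resize(np.hstack([t,s]),None,fx=3.5,fy=3.5,interpolation=2),alpha=1.6,beta=15))
```

```text
t 2.0 pos [0.5449 0.3011 0.0789] zaxis [-0.0062 -0.0028 -1.    ] shift cm [-0.03  0.37 -0.22] yang -8.19 twist 0.11 F [-0.21 -0.35 -0.27] w 0.7600176354133632 g 0.0
```

View pics/b.png

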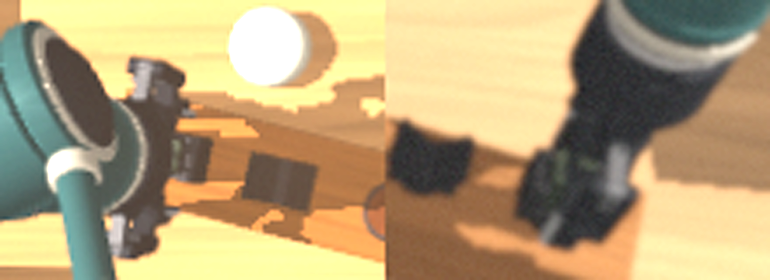

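The fingers straddle the block in both views. I'll let the arm settle before closing.

Emit:
step_arm:
  motion:
    - [6.5, 0, 0, 0, 0]
    - [6.5, 0, 0, 0, 0]
    - [6.5, 0, 0, 0, 0]

```text
time: 2.4
tool_pos: [0.5494, 0.3015, 0.0837]
tcp_rot: [2.376, 2.054, 0.003]
wrist_force: [0.7, -0.5, -0.2]
width: 0.762
grip_force: 0.0
```

Emit:
step_arm:
  motion:
    - [6.5, 0, 0, 0.2, 0]
    - [5.5, 0, 0, 0.2, 0]
    - [4.5, 0, 0, 0.2, 0]
    - [3.8, 0, 0, 0.2, 0]
    - [3.0, 0, 0, 0.2, 0]
    - [2.8, 0, 0, 0.2, 0]
    - [2.5, 0, 0, 0.2, 0]
    - [2.5, 0, 0, 0.2, 0]
    - [2.5, 0, 0, 0.2, 0]
    - [2.5, 0, 0, 0.2, 0]
  force: 60

```text
time: 3.4
tool_pos: [0.5489, 0.3011, 0.0807]
tcp_rot: [2.377, 2.054, 0.001]
wrist_force: [-0.0, -1.8, 4.1]
width: 0.377
grip_force: 67.1
```

Emit:
step_arm:
  motion:
    - [2.5, 0, 0, -0.5, 0]
    - [2.5, 0, 0, -1.5, 0]
    - [2.5, 0, 0, -2.5, 0]
    - [2.5, 0, 0, -4, 0]
    - [2.5, 0, 0, -6, 0]
    - [2.5, 0, 0, -8, 0]
    - [2.5, 0, 0, -10, 0]
    - [2.5, 0, 0, -10, 0]
    - [2.5, 0, 0, -10, 0]
    - [2.5, 0, 0, -10, 0]

```text
time: 4.4
tool_pos: [0.5478, 0.3006, 0.1791]
tcp_rot: [-2.377, -2.054, 0.003]
wrist_force: [-0.8, -0.6, -3.7]
width: 0.377
grip_force: 65.9
```

Run:
```python
from h import *
plan([.5718,-.107,.18],-8.3)
```

```text
t 4.4 pos [0.5478 0.3006 0.1791] zaxis [-1.8e-03 -9.0e-04 -1.0e+00] shift cm [-39.98   8.28  -0.06] yang -8.33 twist -0.03 F [-0.78 -0.62 -3.66] w 0.37705825995548115 g 65.87495774030685
```

Emit:
step_arm:
  motion:
    - [2.5, 0, 0, -2, 0]
    - [2.5, -3, 0.6, -2.5, 0]
    - [2.5, -7, 1.4, -2.5, 0]
    - [2.5, -11, 2.2, -2.5, 0]
    - [2.5, -15, 3.1, -2.5, 0]
    - [2.5, -19, 3.9, -2.5, 0]
    - [2.5, -23, 4.8, -2, 0]
    - [2.5, -27, 5.6, -1, 0]
    - [2.5, -31, 6.4, 0, 0]
    - [2.5, -35, 7.2, 1, 0]
    - [2.5, -38, 7.9, 2, 0]
    - [2.5, -40, 8.3, 3, 0]
    - [2.5, -40, 8.3, 3, 0]
    - [2.5, -40, 8.3, 3, 0]
    - [2.5, -40, 8.3, 3, 0]
    - [2.5, -40, 8.3, 3, 0]

```text
time: 6.0
tool_pos: [0.573, -0.1058, 0.1506]
tcp_rot: [2.376, 2.056, 0.001]
wrist_force: [0.6, 0.7, -3.1]
width: 0.374
grip_force: 66.2
```

Run:
```python
from h import *
plan([.5718,-.107,.132],-8.3)
p,d=bot.read_camera("top");t=p[170:250,310:420,::-1]
q,d=bot.read_camera("scene");s=q[130:210,235:345,::-1]
cv2.imwrite("pics/c_top.png",p[:,:,::-1]);cv2.imwrite("pics/c_scene.png",q[:,:,::-1])
cv2.imwrite("pics/c.png",cv2.convertScaleAbs(cv2.resize(np.hstack([t,s]),None,fx=3.6,fy=3.6,interpolation=2),alpha=1.7,beta=20))
```

```text
t 6.0 pos [ 0.573  -0.1058  0.1506] zaxis [ 4.e-04  1.e-04 -1.e+00] shift cm [-0.14 -0.1   1.86] yang -8.26 twist 0.04 F [ 0.6   0.72 -3.11] w 0.37442033066907077 g 66.22121751308441
```

View pics/c.png

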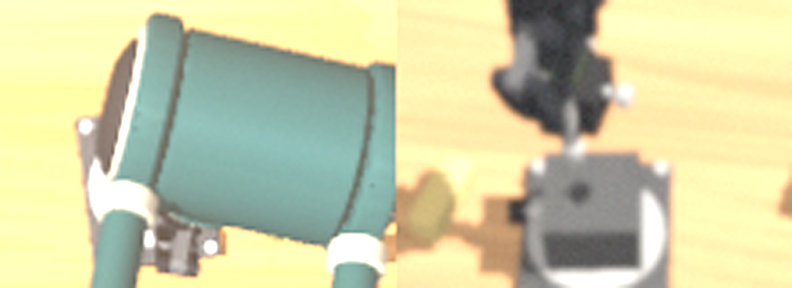

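Top view is blocked by the arm. Scene shows the stem tip at about (283.6,171.5) above the bore at (285.5,182.8). I'll check its position relative to the TCP.

Run:
```python
from h import *
K,k,o,Rm=cal("scene")
def proj(P):
    c=Rm.T@(np.array(P)-o); return cv2.projectPoints(np.array([[c[0],-c[1],-c[2]]]),np.zeros(3),np.zeros(3),K,np.array([k,0,0,0.]))[0].ravel().round(1)
s=bot.read_state();x,y,z=s["tool_pos"]
for h,nm in((-.057,"tip"),(-.049,"tip8"),(-.011,"seat"),(.041,"stonetop")): print(nm,proj([x,y,z+h]))
print("bore",proj([.5718,-.107,.06]),onz("scene",285.4,182.9,.06))
g=cv2.imread("pics/c_scene.png")
for v in range(158,176,2): print(v,g[v,276:294].sum(1)//3)
```

```text
tip [285.2 175.1]
tip8 [285. 173.]
seat [283.6 162.7]
stonetop [281.6 147. ]
bore [286. 183.] [ 0.57164847 -0.10834255  0.06      ]
158 [35 35 32 32 34 40 56 67 57 39 29 30 31 31 38 32 32 48]
160 [31 32 36 34 40 55 73 84 79 52 29 23 20 26 31 32 42 68]
162 [24 27 31 30 36 53 75 88 89 64 31 24 23 28 30 40 66 98]
164 [ 28  24  24  26  32  46  65  83  86  62  33  24  21  26  38  54  89 116]
166 [ 56  45  38  34  37  45  62  77  77  62  47  45  37  40  55  87 112 124]
168 [113 109 105 101  86  74  70  78  84  96 110 112 107 103 107 117 126 128]
170 [127 125 127 122 113  96  91  99 114 130 138 134 125 123 122 122 124 125]
172 [111 105 102 101  96  93  97 109 120 124 119 109  98  96  95  96  97  97]
174 [98 79 76 75 74 75 79 83 90 93 89 82 75 72 73 73 73 73]
```

Emit:
step_arm:
  motion:
    - [2.5, -0.1, -0.1, 0.6, 0]
    - [2.5, -0.1, -0.1, 1.4, 0]
    - [2.5, -0.1, -0.1, 2.2, 0]
    - [2.5, -0.1, -0.1, 2.6, 0]
    - [2.5, -0.1, -0.1, 2.6, 0]
    - [2.5, -0.1, -0.1, 2.6, 0]
    - [2.5, -0.1, -0.1, 2.6, 0]
    - [2.5, -0.1, -0.1, 2.6, 0]

```text
time: 6.9
tool_pos: [0.5721, -0.1078, 0.1248]
tcp_rot: [2.376, 2.054, 0.001]
wrist_force: [0.8, 0.5, -3.1]
width: 0.374
grip_force: 66.3
```

Run:
```python
from h import *
plan([.5718,-.107,.108],-8.3)
q,d=bot.read_camera("scene");cv2.imwrite("pics/d_scene.png",q[:,:,::-1])
cv2.imwrite("pics/d.png",cv2.convertScaleAbs(cv2.resize(q[140:210,250:330,::-1],None,fx=8,fy=8,interpolation=2),alpha=1.9,beta=30))
```

```text
t 6.9 pos [ 0.5721 -0.1078  0.1248] zaxis [ 8.e-04 -2.e-04 -1.e+00] shift cm [ 0.07 -0.04  1.68] yang -8.34 twist -0.04 F [ 0.75  0.48 -3.09] w 0.37428400166559506 g 66.2678262591362
```

View pics/d.png

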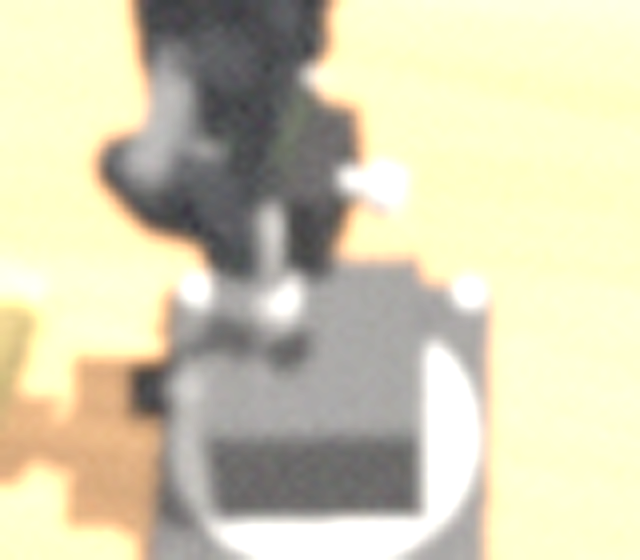

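The stem tip is at (285,180), just above and about 0.5 px left of the bore (285.4,183). Shift +0.7 mm along tool x and feel downward.

Emit:
step_arm:
  motion:
    - [2.5, 0.07, -0.03, 0.3, 0]
    - [2.5, 0.07, -0.03, 0.6, 0]
    - [2.5, 0.07, -0.03, 0.8, 0]
    - [2.5, 0.07, -0.03, 1.0, 0]
    - [2.5, 0.07, -0.03, 1.2, 0]
    - [2.5, 0.07, -0.03, 1.4, 0]
    - [2.5, 0.07, -0.03, 1.6, 0]
    - [2.5, 0.07, -0.03, 1.6, 0]
    - [2.5, 0.07, -0.03, 1.6, 0]

```text
time: 7.85
tool_pos: [0.5715, -0.1069, 0.1082]
tcp_rot: [-2.377, -2.054, 0.0]
wrist_force: [-0.2, -0.6, -3.4]
width: 0.377
grip_force: 66.3
```

No contact force with the tip 9 mm below the rim, so it's in the bore.

Emit:
step_arm:
  motion:
    - [2.5, 0, 0, 0.15, 0]
    - [2.5, 0, 0, 0.3, 0]
    - [2.5, 0, 0, 0.45, 0]
    - [2.5, 0, 0, 0.6, 0]
    - [2.5, 0, 0, 0.75, 0]
    - [2.5, 0, 0, 0.75, 0]

```text
time: 8.45
tool_pos: [0.5717, -0.107, 0.1006]
tcp_rot: [2.377, 2.054, 0.0]
wrist_force: [1.4, -1.3, -3.4]
width: 0.378
grip_force: 66.0
```

Emit:
step_arm:
  motion:
    - [2.5, 0, 0, 0.1, 0]
    - [2.5, 0, 0, 0.2, 0]
    - [2.5, 0, 0, 0.3, 0]
    - [2.5, 0, 0, 0.4, 0]
    - [2.5, 0, 0, 0.5, 0]
    - [2.5, 0, 0, 0.5, 0]

```text
time: 9.05
tool_pos: [0.5717, -0.107, 0.0958]
tcp_rot: [2.377, 2.054, 0.0]
wrist_force: [0.7, -1.8, -3.1]
width: 0.378
grip_force: 66.0
```

Emit:
step_arm:
  motion:
    - [2.5, 0, 0, 0.1, 0]
    - [2.5, 0, 0, 0.2, 0]
    - [2.5, 0, 0, 0.3, 0]
    - [2.5, 0, 0, 0.4, 0]
    - [2.5, 0, 0, 0.5, 0]
    - [2.5, 0, 0, 0.5, 0]

```text
time: 9.65
tool_pos: [0.5723, -0.1069, 0.0921]
tcp_rot: [2.376, 2.053, 0.002]
wrist_force: [-1.0, -0.3, 5.1]
width: 0.378
grip_force: 67.4
```

Emit:
step_arm:
  motion:
    - [2.5, 0, 0, 0.1, 0]
    - [2.5, 0, 0, 0.2, 0]
    - [2.5, 0, 0, 0.3, 0]
    - [2.5, 0, 0, 0.4, 0]
    - [2.5, 0, 0, 0.4, 0]

```text
time: 10.15
tool_pos: [0.5724, -0.1069, 0.088]
tcp_rot: [2.376, 2.053, 0.002]
wrist_force: [-0.7, -0.3, 5.0]
width: 0.377
grip_force: 67.5
```

Emit:
step_arm:
  motion:
    - [2.5, 0, 0, 0.1, 0]
    - [2.5, 0, 0, 0.2, 0]
    - [2.5, 0, 0, 0.3, 0]
    - [2.5, 0, 0, 0.4, 0]
    - [2.5, 0, 0, 0.5, 0]
    - [2.5, 0, 0, 0.5, 0]

```text
time: 10.75
tool_pos: [0.5723, -0.107, 0.0826]
tcp_rot: [2.376, 2.053, 0.002]
wrist_force: [0.9, -0.2, 3.3]
width: 0.375
grip_force: 67.6
```

Emit:
step_arm:
  motion:
    - [2.5, 0, 0, 0.1, 0]
    - [2.5, 0, 0, 0.2, 0]
    - [2.5, 0, 0, 0.3, 0]
    - [2.5, 0, 0, 0.4, 0]
    - [2.5, 0, 0, 0.5, 0]
    - [2.5, 0, 0, 0.6, 0]
    - [2.5, 0, 0, 0.7, 0]
    - [2.5, 0, 0, 0.7, 0]

```text
time: 11.55
tool_pos: [0.5719, -0.1071, 0.0745]
tcp_rot: [2.376, 2.054, 0.001]
wrist_force: [2.5, -1.9, -1.1]
width: 0.38
grip_force: 67.2
```

Emit:
step_arm:
  motion:
    - [2.5, 0, 0, 0.1, 0]
    - [2.5, 0, 0, 0.2, 0]
    - [2.5, 0, 0, 0.3, 0]
    - [2.5, 0, 0, 0.3, 0]
    - [2.5, 0, 0, 0.3, 0]

```text
time: 12.05
tool_pos: [0.5717, -0.1071, 0.0716]
tcp_rot: [2.376, 2.054, 0.0]
wrist_force: [3.0, -2.1, -0.2]
width: 0.38
grip_force: 67.1
```

Emit:
step_arm:
  motion:
    - [2.5, 0, 0, 0.05, 0]
    - [2.5, 0, 0, 0.1, 0]
    - [2.5, 0, 0, 0.15, 0]
    - [2.5, 0, 0, 0.15, 0]
    - [2.5, 0, 0, 0.15, 0]

```text
time: 12.55
tool_pos: [0.5718, -0.1071, 0.0707]
tcp_rot: [2.376, 2.054, 0.0]
wrist_force: [1.3, -3.1, 4.7]
width: 0.377
grip_force: 67.6
```

Emit:
step_arm:
  motion:
    - [2.5, 0, 0, 0.05, 0]
    - [2.5, 0, 0, 0.1, 0]
    - [2.5, 0, 0, 0.1, 0]
    - [2.5, 0, 0, 0.1, 0]

```text
time: 12.95
tool_pos: [0.5719, -0.1071, 0.0706]
tcp_rot: [2.376, 2.054, 0.0]
wrist_force: [0.4, -2.8, 10.9]
width: 0.375
grip_force: 68.5
```

It's hard on the rim at the predicted height, with about 14 N down. Relax, release and rise.

Emit:
step_arm:
  motion:
    - [2.5, 0, 0, -0.1, 0]
    - [2.5, 0, 0, -0.1, 0]
    - [3.2, 0, 0, -0.1, 0]
    - [3.6, 0, 0, -0.1, 0]
    - [4.2, 0, 0, -0.1, 0]
    - [5, 0, 0, -0.1, 0]
    - [6, 0, 0, -0.1, 0]
    - [6.5, 0, 0, -0.1, 0]
    - [6.5, 0, 0, -0.1, 0]
    - [6.5, 0, 0, -0.1, 0]
    - [6.5, 0, 0, -1, 0]
    - [6.5, 0, 0, -3, 0]
    - [6.5, 0, 0, -6, 0]
    - [6.5, 0, 0, -10, 0]
    - [6.5, 0, 0, -14, 0]
    - [6.5, 5, 0, -16, 0]
    - [6.5, 10, 0, -16, 0]
    - [6.5, 15, 0, -16, 0]
    - [6.5, 20, 0, -16, 0]
    - [6.5, 20, 0, -16, 0]

```text
time: 14.95
tool_pos: [0.6009, 0.0964, 0.2304]
tcp_rot: [-2.371, -2.06, -0.005]
wrist_force: [-0.5, -0.3, -0.5]
width: 0.76
grip_force: 0.0
```

Run:
```python
from h import *
plan([.5718,-.107,.108],-8.3)
p,d=bot.read_camera("top");q,e=bot.read_camera("scene")
f=lambda i,x,y:cv2.resize(i[y:y+60,x:x+66,::-1],None,fx=6,fy=6,interpolation=2)
cv2.imwrite("pics/e.png",cv2.convertScaleAbs(np.hstack([f(p,322,190),f(q,255,150)]),alpha=1.7,beta=20))
P=np.array([dep("top",u,v,d) for u in range(340,372) for v in range(205,240)]);z=P[:,2]
print("max z",np.sort(z)[-80::10].round(4)); m=(z>.1)&(z<.13); print("mean",P[m].mean(0).round(4),m.sum())
```

```text
t 14.95 pos [0.6009 0.0964 0.2304] zaxis [ 0.0016  0.0026 -1.    ] shift cm [-20.59  -0.05  12.18] yang -8.04 twist 0.26 F [-0.55 -0.31 -0.5 ] w 0.7597552130672367 g 0.0
max z [0.11   0.1105 0.111  0.1113 0.1117 0.1123 0.1131 0.1144]
mean [ 0.5721 -0.1043  0.1074] 228
```

View pics/e.png

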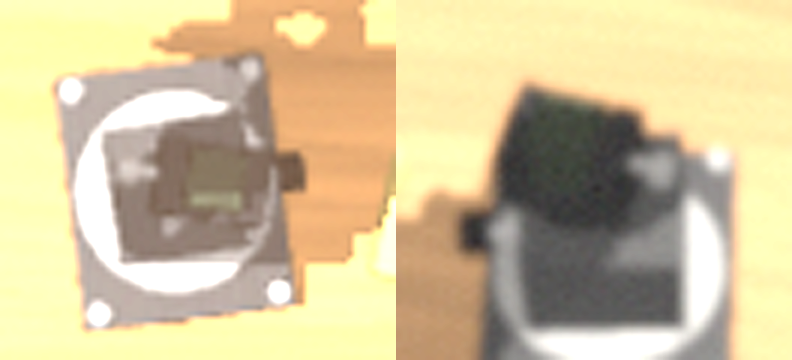

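The vise stands upright on the holder, centred over the bore. Its stone top measures about 0.112 m, which is the 60 + 52 mm of a fully home collar, and the gripper is clear. Handing in.

Emit:
step_arm:
  motion:
    - [6.5, 0, 0, 0, 0]
    - [6.5, 0, 0, 0, 0]
    - [6.5, 0, 0, 0, 0]

```text
time: 15.35
tool_pos: [0.6004, 0.0894, 0.2293]
tcp_rot: [2.379, 2.052, -0.0]
wrist_force: [0.4, -0.8, -0.2]
width: 0.761
grip_force: 0.0
```

```bash
python3 -c "
from h import *
print(bot.finish_job())"
```

```text
the job is handed in; nothing more can be done
None
```

The seal vise is out of the rack and standing upright in the holder's bore, collar home on the rim (stone top about 112 mm) with force and height consistent with the plunger in its groove, and the job was handed in at about 15 s.

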